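Sweep spacer rings through the tray gate into the parts slot

TASK

With the fingertips, sweep the three round steel spacer rings one at a time along the sorting tray and out through the gap in its rim, so that each drops into the slot behind the gap before the next one follows. Only push the rings along the deck, never lift them, and leave the hexagon nut and the black standoff where they are on the tray. Finish clear of everything.

Things in the scene. Friction and masses are not known exactly. Their poses are not given: they have to be found in the camera images.
- tray: Fixed plywood tray. Origin at table level under the deck's centre; z up, x towards the gate. Deck 240 mm (x) by 320 mm (y), top 64 mm above the table. Dark steel rim, 5 mm thick, 12 mm above the deck, inside the +x and both y edges (inner faces x = 115, y = +-155 mm); none on the -x side. Loose things share five places at random, centres 58 mm or more apart and 40 mm or more from the rim.
- gate (a point): Gate: gap 46 mm wide (tray y -23 to +23 mm) in the tray's +x rim. This point is its middle at the end of the deck (tray x = 120 mm, y = 0), level with the deck's top; axes as the tray's. A ring whose centre is pushed past the deck's end drops into the slot.
- slot (a point): Slot: open-topped steel pocket directly beyond the gate, 64 mm long inside (tray x 120 to 184 mm) and 46 mm wide, walls 4 mm thick, as high as the rim. This point is the centre of its floor, 58 mm below the deck's top; axes as the tray's. It holds all three rings however they come to lie.
- ring1: Loose plain steel spacer ring, 30 mm outside diameter, 17 mm hole, 8 mm thick, about 30 g, starts lying flat on the tray's deck (ring1, ring2 and ring3 are alike). Origin: centre of its underside; z is the ring's axis.
- ring2: Loose plain steel spacer ring, 30 mm outside diameter, 17 mm hole, 8 mm thick, about 30 g, starts lying flat on the tray's deck (ring1, ring2 and ring3 are alike). Origin: centre of its underside; z is the ring's axis.
- ring3: Loose plain steel spacer ring, 30 mm outside diameter, 17 mm hole, 8 mm thick, about 30 g, starts lying flat on the tray's deck (ring1, ring2 and ring3 are alike). Origin: centre of its underside; z is the ring's axis.
- nut: Loose hexagon nut of the same steel, 30 mm across the flats, 12 mm thick, lying flat on the deck; to be left in place. Origin: centre of its underside.
- standoff: Loose black standoff insulator, a waisted round post 28 mm in diameter and 41 mm tall with a short steel stud on top, standing on the deck; to be left in place. Origin: centre of its underside.
Mind the look-alikes: they are no part of the job. Leave any blue or red look-alike of the ring2 alone.

How it is judged (in metres and radians):
On the way, in this order (a step that is already met when the one before it is completed fails the run):
1. a first ring lies in the slot (the others not yet) (((x of ring1 in the frame of tray between 0.118 and 0.187 m and y of ring1 in the frame of tray between -0.026 and 0.026 m and z of ring1 in the frame of tray below 0.058 m) or (x of ring2 in the frame of tray between 0.118 and 0.187 m and y of ring2 in the frame of tray between -0.026 and 0.026 m and z of ring2 in the frame of tray below 0.058 m) or (x of ring3 in the frame of tray between 0.118 and 0.187 m and y of ring3 in the frame of tray between -0.026 and 0.026 m and z of ring3 in the frame of tray below 0.058 m))), for 0.2 s.
2. two rings lie in the slot ((((x of ring1 in the frame of tray between 0.118 and 0.187 m and y of ring1 in the frame of tray between -0.026 and 0.026 m and z of ring1 in the frame of tray below 0.058 m) and (x of ring2 in the frame of tray between 0.118 and 0.187 m and y of ring2 in the frame of tray between -0.026 and 0.026 m and z of ring2 in the frame of tray below 0.058 m)) or ((x of ring1 in the frame of tray between 0.118 and 0.187 m and y of ring1 in the frame of tray between -0.026 and 0.026 m and z of ring1 in the frame of tray below 0.058 m) and (x of ring3 in the frame of tray between 0.118 and 0.187 m and y of ring3 in the frame of tray between -0.026 and 0.026 m and z of ring3 in the frame of tray below 0.058 m)) or ((x of ring2 in the frame of tray between 0.118 and 0.187 m and y of ring2 in the frame of tray between -0.026 and 0.026 m and z of ring2 in the frame of tray below 0.058 m) and (x of ring3 in the frame of tray between 0.118 and 0.187 m and y of ring3 in the frame of tray between -0.026 and 0.026 m and z of ring3 in the frame of tray below 0.058 m)))), for 0.2 s.
3. all three rings lie in the slot (x of ring1 in the frame of tray between 0.118 and 0.187 m and y of ring1 in the frame of tray between -0.026 and 0.026 m and z of each of ring1, ring2, ring3 in the frame of tray below 0.058 m and x of ring2 in the frame of tray between 0.118 and 0.187 m and y of ring2 in the frame of tray between -0.026 and 0.026 m and x of ring3 in the frame of tray between 0.118 and 0.187 m and y of ring3 in the frame of tray between -0.026 and 0.026 m), for 0.2 s.
At the end, for the whole second after the job is handed in: All three rings are at rest (under 20 mm/s) in the slot: within its walls and at least 6 mm below the deck's top; the nut and the standoff are within 20 mm of where they started (all of step 3 and linear speed of each of ring1, ring2, ring3 below 0.02 m/s and distance of each of nut, standoff from where it was at the start of the episode below 0.02 m); the robot touches nothing.
It fails at once if a ring is lifted more than 11 mm off the deck (z of any of ring1, ring2, ring3 in the frame of tray above 0.075 m).
It fails at once if the nut or the standoff is moved more than 20 mm, lifted or knocked over (distance of any of nut, standoff from where it was at the start of the episode above 0.02 m or angle between standoff's own z axis and vertical above 0.6 rad).
It also fails if it takes over 72 s, if anything falls off the work surface, if the arm or the gripper's body presses on something with over 40 N, if the wrist force passes 120 N, or if a joint passes its speed limit or range.

ROBOT

A 7-joint arm with a two-finger parallel gripper is mounted at the origin on the work surface. World frame = base frame: x ahead of the robot, y to its left, z up, the work surface at z = 0. Lengths are in m, angles in degrees, forces in N, time in s.
With the tool pointing down it reaches from about 0.425 to 0.875 m from the base axis. Payload 4.7 kg.
Tool frame: the origin (TCP) lies at the very end of the fingers, on their centre line; the grasp point (between the pads) lies env.grip_point_offset behind it (env.grip_point_offset is the distance from the TCP to the grasp point, in m); z points along the fingers, y is the direction in which the jaws open and shut (so a half turn about z gives the same grasp; the last joint's range is limited). The gripper opens to 87 mm and grips with 3 to 60 N. Pads are 19 mm wide; open, the fingers measure 117 mm over their backs; the gripper's body (75 mm by 190 mm) begins 51 mm behind the grasp point.
Start: joints at [66.813, 18.392, -4.016, 83.108, 1.295, 78.541, -3.26], TCP at [0.264, -0.594, 0.223] pointing down, gripper open.
Joint ranges: [-163.93, 163.93], [-17.29, 119.83], [-79.2, 71.16], [3.27, 140.29], [-89.18, 269.18], [5.43, 117.66], [-154.24, 154.24]. Speed limits (degrees/s): [147.25, 147.25, 180, 180, 180, 180, 180].

INTERFACE

Orientations are given as [roll, pitch, yaw] about the fixed x, y, z axes, in that order (R = Rz(yaw) Ry(pitch) Rx(roll)).
In Python, from cell import env gives the robot as it stands.
- The arm moves only by the tool send_rows, never from a script. Its argument "plan" is a list of rows, each a list of 7 numbers: the finger opening in mm, from 0 to 87, then the shift along the tool's x, y, z in mm, then the turn, a rotation vector about the tool's x, y, z in rad. A call has 1 to 12 rows; each row shifts and turns the commanded pose from where the row before left it, along the tool's axes as they then stand; what a row does not reach is not made up. A row lasts 1/10 s, in which the tool goes at most 50 mm and 8.59 degrees, less where a joint would pass 70% of its speed; a pose out of reach is approached as far as the arm can. A call is refused whole if a number of a shift passes 50 or a number of a turn 0.15, either way. A call with a gripper value outside its range is refused whole. The fingers move at their own pace and stop on an object; "grip_force" is the grip in N (left out, the last holds). Time passes only in rows, so rows that do not move let the fingers close. It gives the time, the measured TCP pose, the force and the opening at its end, in the units of the state.
- env.get_obs(): the state, without advancing time (a new reading comes with each control period).
- env.read_camera(name): name is "scene" or "top"; returns the picture (384x512x3 uint8, red, green, blue); there is no depth.
- env.get_calibration(name): a dict with "fx", "fy", "cx", "cy" (pixels), "extrinsics" (4x4, takes a point from camera to world coordinates). Camera axes: x right, y down, z forward; pixel columns grow to the right and rows downward; lengths in m; the calibration is good to about 2 mm. A picture is of the moment at which its call begins. get_calibration takes no time and is no camera call.
- env.sign_off(): hands the job in, once; it reports no verdict.
Trained networks look in the newest picture that a camera, given by its name, has taken for a name from the list of things; names that differ only in an ending like _2 or _b are one class to them, and where a whole thing is asked for, a point or a joint stands for the part that bears it (a point fixed in the world has none). Each returns a list of dicts, best first, with "confidence" (0 to 1); they miss things now and then, are a little off and sometimes report something else, mostly with a low value. They report only what shows in the picture. A call takes as long as a camera call. They do not tell look-alikes from the thing itself.
- env.regions_of(camera, query): "region" (384x512 bool, what is visible of it) and "rect" ([left, top, right, bottom] in pixels, round what is visible of it).
The state is a dict: "time_s": time; "qpos": joint angles; "joint_velocities": joint speeds; "effort": joint torques, N m; "tool_pos": TCP position; "tool_rot": TCP orientation; "force": force on the tool from outside, world axes, zero at the start; "wrist_torque": the same for the moment, N m; "grip_width": finger opening in m.
Only numpy, scipy, OpenCV 4.12 (cv2) and the standard library are available. Lean on these libraries where they do the work, as an engineer would, in place of code of your own. Each camera call takes 0.05 s, during which the arm holds its last target. There are 200 camera calls.

## Working session

There is one attempt and no reset: what is moved stays moved. The work goes in short steps, Python scripts to look and compute and a tool call to move; the robot and the scene stay as the last step left them, time stands still between calls to the robot, and variables do not carry over. Pictures are saved under pics/ and viewed, about 8 in all and at most 12, crops included, and the job is handed in when it is done.

Besides the shell and the picture viewer there is one more tool, called after ">>>" by a JSON object that holds its "op" and its "data", one argument or row to a line. send_rows: Moves the arm, as the interface text tells. Its arguments: {"type":"object","properties":{"plan":{"type":"array"},"grip_force":{"type":"number"}},"required":["plan"]}

```bash
mkdir -p pics; ls
cat > h.py <<'E'
from cell import env
import numpy as np, cv2
from scipy.spatial.transform import Rotation as R
def cal(n):
    c=env.get_calibration(n); return np.array([[c['fx'],0,c['cx']],[0,c['fy'],c['cy']],[0,0,1]]),np.array(c['extrinsics'])
def ray(n,uv,z):
    K,T=cal(n); d=T[:3,:3]@np.linalg.inv(K)@[uv[0],uv[1],1]; o=T[:3,3]; return o+d*(z-o[2])/d[2]
def proj(n,p):
    K,T=cal(n); q=K@(T[:3,:3].T@(np.asarray(p)-T[:3,3])); return q[:2]/q[2]
E
python3 - <<'E'
from h import *
o=env.get_obs(); print(o['time_s'],o['tool_pos'],o['tool_rot'],env.grip_point_offset)
ims=[]
for c in ['top','scene']:
    im=env.read_camera(c); cv2.imwrite(f'pics/{c}0.png',im[:,:,::-1]); K,T=cal(c); print(c,K[0,0],T.round(3).tolist())
    for q in ['tray','ring1','nut','standoff']:
        for r in env.regions_of(c,q)[:8]:
            m=r['region']; v,u=np.nonzero(m); print(c,q,round(r['confidence'],2),np.round(r['rect']),u.mean().round(1),v.mean().round(1),ray(c,(u.mean(),v.mean()),.072).round(4))
E
```

```text
pics
0.0 [ 0.26407193 -0.59331551  0.22145457] [-1.79889328e+02  4.43929224e-03  2.39985195e+01] 0.0187
top 360.95959139063785 [[-0.008, -0.988, 0.152, 0.412], [-0.999, 0.014, 0.044, -0.009], [-0.046, -0.151, -0.987, 0.743], [0.0, 0.0, 0.0, 1.0]]
top tray 0.55 [132.  96. 333. 275.] 236.4 189.1 [0.5298 0.0521 0.072 ]
top ring1 0.62 [352. 175. 362. 189.] 355.2 181.5 [ 0.5408 -0.1709  0.072 ]
top ring1 0.56 [175. 300. 189. 319.] 183.4 309.0 [0.3106 0.1485 0.072 ]
top ring1 0.47 [263. 204. 277. 220.] 269.0 211.4 [ 0.4866 -0.009   0.072 ]
top nut 0.61 [193. 134. 213. 152.] 201.7 143.6 [0.6205 0.1196 0.072 ]
top standoff 0.61 [281. 168. 298. 186.] 290.9 177.6 [ 0.5503 -0.0513  0.072 ]
scene 367.0541639346104 [[0.751, 0.536, -0.386, 0.76], [0.66, -0.618, 0.427, -0.28], [-0.01, -0.576, -0.818, 0.594], [0.0, 0.0, 0.0, 1.0]]
scene tray 0.7 [176. 106. 399. 293.] 287.4 201.7 [0.5649 0.0215 0.072 ]
scene ring1 0.66 [258. 151. 271. 168.] 262.0 159.3 [0.4694 0.0658 0.072 ]
scene ring1 0.63 [191. 297. 214. 314.] 200.6 303.8 [ 0.581  -0.2007  0.072 ]
scene ring1 0.57 [307. 149. 322. 164.] 312.1 156.7 [0.5364 0.1324 0.072 ]
scene ring1 0.49 [231. 182. 250. 199.] 240.8 190.6 [ 0.4884 -0.0136  0.072 ]
scene nut 0.74 [336. 176. 354. 198.] 345.4 185.9 [0.6214 0.1152 0.072 ]
scene standoff 0.9 [243. 211. 264. 234.] 252.3 221.0 [ 0.545 -0.047  0.072]
```

Run:
```python
import cv2
a=cv2.imread('pics/top0.png')[70:340,100:400]
b=cv2.imread('pics/scene0.png')[90:330,160:420]
cv2.imwrite('pics/topc.png',cv2.resize(a,(780,int(270*2.6)),interpolation=3)[:600]); cv2.imwrite('pics/scc.png',cv2.resize(b,(650,600),interpolation=3))
```

```text
(no output)
```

View pics/topc.png

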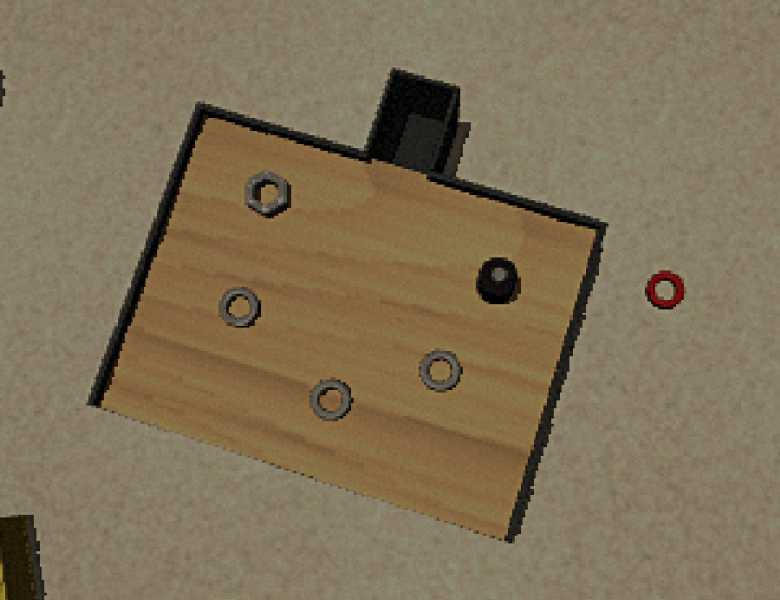

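View pics/scc.png

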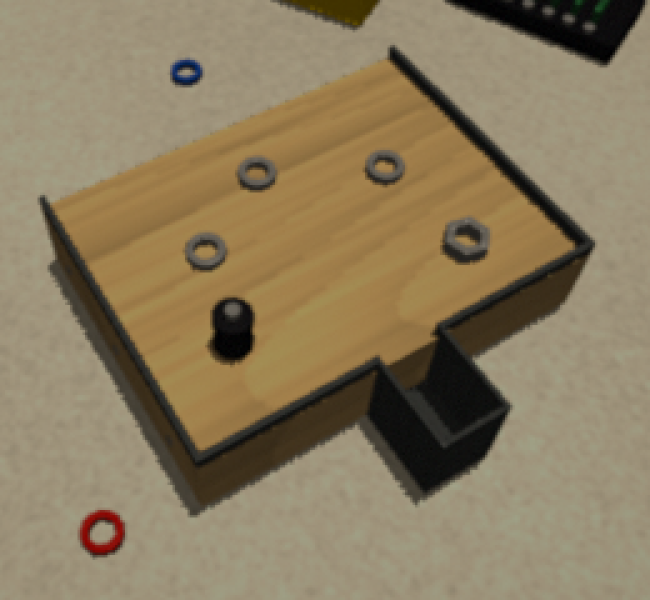

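The top crop (scale 2.6, offset 100,70) shows these candidates:
- **Rings on the deck:** three grey rings at crop (239,307), (331,400) and (440,370).
- **Leave in place:** the hexagon nut at (268,193) and the black standoff at (497,281).
- **Look-alikes on the table:** a red ring at (665,289), and a blue ring at (186,72) in the scene crop.

I choose the three grey round rings on the deck. Both crops confirm them.

```bash
cat >> h.py <<'E'
T=lambda p:(100+p[0]/2.6-.3,70+p[1]/2.6-.3)
S=lambda p:(160+p[0]/2.5-.3,90+p[1]/2.5-.3)
E
python3 - <<'E'
from h import *
from scipy.optimize import least_squares
obj=[[.12,.16,.076],[.12,-.16,.076],[-.12,.16,.076],[-.12,-.16,.076],[.188,.027,.076],[.188,-.027,.076]]
obs=[('top',T((199,103)),0),('top',T((607,225)),1),('top',T((512,541)),3),('top',T((91,404)),2),('top',T((392,68)),4),('top',T((460,88)),5),
('scene',S((593,243)),0),('scene',S((200,463)),1),('scene',S((41,197)),3),('scene',S((392,46)),2),('scene',S((510,407)),4),('scene',S((444,445)),5)]
def w(p,q): c,s=np.cos(p[2]),np.sin(p[2]); return np.array([p[0]+c*q[0]-s*q[1],p[1]+s*q[0]+c*q[1],q[2]])
f=lambda p:np.concatenate([proj(c,w(p,obj[i]))-uv for c,uv,i in obs])
r=least_squares(f,[.53,.05,-.3],loss='soft_l1'); p=r.x; print('tray',p[:2].round(4),np.degrees(p[2]).round(2)); print(f(p).reshape(-1,2).round(1).tolist())
inv=lambda q:(np.array([[np.cos(p[2]),np.sin(p[2])],[-np.sin(p[2]),np.cos(p[2])]])@(q[:2]-p[:2])*1000).round(1)
for n,a,b,z in [('A',(239,307.5),(385,167),.071),('B',(331,400),(257,173),.071),('C',(440,370.5),(206,251),.071),('nut',(268,194),(467,240),.074),('stand',(499,272),(233,309),.106)]:
    t,s=ray('top',T(a),z),ray('scene',S(b),z); print(n,inv(t),inv(s))
np.save('tray.npy',p)
o=env.get_obs(); print('tcp in tray',inv(o['tool_pos']),o['tool_pos'][2],np.linalg.norm(w(p,[.12,0,0])[:2]),np.linalg.norm(w(p,[-.1,.0,0])[:2]))
E
```

```text
tray [0.5281 0.0566] -18.13
[[-0.6, -0.9], [0.7, -1.7], [0.7, 0.6], [-1.4, -0.2], [0.1, -0.6], [0.4, -0.8], [0.8, -0.6], [-1.5, -0.7], [-1.8, -0.2], [-0.1, -1.2], [0.7, -0.8], [-0.5, 0.5]]
A [-20.1  78.9] [-15.2  78. ]
B [-64.2  -7.1] [-59.8  -7.7]
C [-20.4 -75.6] [-16.4 -76.2]
nut [67.  85.5] [72.  85.5]
stand [ 53.5 -95.2] [ 54.6 -95.4]
tcp in tray [ -48.4 -700.2] 0.22254324929298372 0.6424554768608427 0.4418761912812085
```

>>> {"op": "send_rows", "data": {
  "plan": [
    [20,44,-21.5,0,0,0,0],
    [20,44,-21.5,0,0,0,0],
    [20,44,-21.5,0,0,0,0],
    [20,44,-21.5,0,0,0,0],
    [20,44,-21.5,0,0,0,0],
    [20,44,-21.5,0,0,0,0],
    [20,44,-21.5,0,0,0,0],
    [20,44,-21.5,0,0,0,0]
  ]
}}

```text
time_s: 1.3
tool_pos: [0.517, -0.292, 0.2229]
tool_rot: [179.9, -0.0, 24.0]
force: [1.1, 0.1, -0.1]
grip_width: 0.0308
```

>>> {"op": "send_rows", "data": {
  "plan": [
    [20,10,-45,0,0,0,0],
    [20,10,-45,0,0,0,0],
    [20,10,-45,0,0,0,0],
    [20,10,-45,0,0,0,0],
    [20,10,-45,0,0,0,0],
    [20,10,-45,0,0,0,0],
    [20,10,-45,0,0,0,0],
    [20,0,0,0,0,0,0.147],
    [20,0,0,0,0,0,0.147],
    [20,0,0,0,0,0,0.147],
    [20,0,0,0,0,0,0.147],
    [20,0,0,0,0,0,0.147]
  ]
}}

```text
time_s: 2.5
tool_pos: [0.4518, 0.0227, 0.2228]
tool_rot: [180.0, -0.0, -18.5]
force: [0.9, 0.2, -0.9]
grip_width: 0.0201
```

```bash
cat >> h.py <<'E'
def st():
    p=np.load('tray.npy'); o=env.get_obs(); c,s=np.cos(p[2]),np.sin(p[2])
    q=np.array([[c,s],[-s,c]])@(o['tool_pos'][:2]-p[:2])*1000
    M=R.from_euler('xyz',o['tool_rot'],degrees=True).as_matrix()
    yaw=np.degrees(np.arctan2(M[1,0],M[0,0])-p[2])
    print('t',o['time_s'],'tray',q.round(1),'z',round(o['tool_pos'][2]*1000,1),'yaw-tray',yaw.round(2),'rot',np.round(o['tool_rot'],2),'F',np.round(o['force'],1),'w',round(o['grip_width']*1000,1)); return q,yaw
def to(q,yaw,x,y):  # tool-frame shift for tray target
    d=np.array([x,y])-q; a=np.radians(yaw); return (np.array([[np.cos(a),np.sin(a)],[np.sin(a),-np.cos(a)]])@d).round(1)
E
python3 -c "
from h import *
q,y=st(); print(to(q,y,-97,-7.4)); st()"
```

```text
t 2.5 tray [-62.  -55.9] z 222.8 yaw-tray -0.33 rot [ 1.7999e+02 -4.0000e-02 -1.8460e+01] F [ 0.9  0.2 -0.9] w 20.1
[-35.3 -48.3]
t 2.5 tray [-62.  -55.9] z 222.8 yaw-tray -0.33 rot [ 1.7999e+02 -4.0000e-02 -1.8460e+01] F [ 0.9  0.2 -0.9] w 20.1
```

>>> {"op": "send_rows", "data": {
  "plan": [
    [20,-18,-24,0,0,0,0],
    [20,-17,-24,0,0,0,0],
    [20,0,0,40,0,0,0],
    [20,0,0,40,0,0,0],
    [20,0,0,40,0,0,0],
    [20,0,0,15,0,0,0],
    [20,0,0,10,0,0,0],
    [20,0,0,5,0,0,0],
    [20,0,0,5,0,0,0],
    [20,0,0,0,0,0,0]
  ]
}}

```text
time_s: 3.5
tool_pos: [0.4339, 0.0792, 0.0679]
tool_rot: [-180.0, -0.0, -18.1]
force: [-0.5, -0.1, -0.2]
grip_width: 0.0199
```

```bash
python3 -c "
from h import *
st()
for c,(u,v,s) in {'top':(130,90,3),'scene':(170,100,3)}.items():
    im=env.read_camera(c); cv2.imwrite('pics/b_'+c+'.png',im[:,:,::-1])
    for n in range(1):
        for r in env.regions_of(c,'ring1'):
            vv,uu=np.nonzero(r['region']); print(c,round(r['confidence'],2),uu.mean().round(),vv.mean().round())
a=cv2.imread('pics/b_top.png')[100:290,130:340];b=cv2.imread('pics/b_scene.png')[110:300,180:390]
cv2.imwrite('pics/b.png',cv2.resize(np.hstack([a,b]),(798,361),interpolation=3))
"
```

```text
t 3.5 tray [-96.6  -7.9] z 67.9 yaw-tray 0.0 rot [-1.7999e+02 -4.0000e-02 -1.8120e+01] F [-0.5 -0.1 -0.2] w 19.9
scene 0.68 262.0 159.0
scene 0.68 314.0 157.0
scene 0.55 200.0 303.0
scene 0.47 242.0 191.0
```

View pics/b.png

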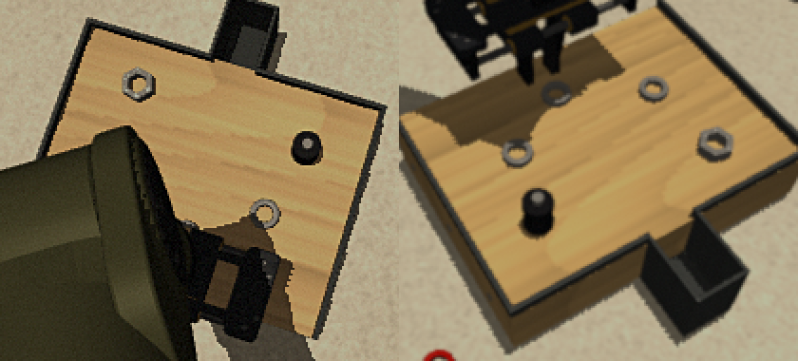

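>>> {"op": "send_rows", "data": {
  "plan": [
    [20,8,0,0,0,0,0],
    [20,8,0,0,0,0,0],
    [20,10,0,0,0,0,0],
    [20,10,-1,0,0,0,0],
    [20,10,-1,0,0,0,0],
    [20,10,-1,0,0,0,0],
    [20,10,-1,0,0,0,0],
    [20,10,-1,0,0,0,0],
    [20,10,-1,0,0,0,0],
    [20,10,-1,0,0,0,0],
    [20,10,-1,0,0,0,0],
    [20,0,0,0,0,0,0]
  ]
}}

```text
time_s: 4.9
tool_pos: [0.5383, 0.0533, 0.0676]
tool_rot: [-180.0, -0.1, -18.2]
force: [-0.6, 1.3, -1.3]
grip_width: 0.02
```

```bash
python3 -c "
from h import *
st()
for c in ['top','scene']:
    im=env.read_camera(c); cv2.imwrite('pics/c_'+c+'.png',im[:,:,::-1])
a=cv2.imread('pics/c_top.png')[100:290,130:340];b=cv2.imread('pics/c_scene.png')[110:300,180:390]
cv2.imwrite('pics/c.png',cv2.resize(np.hstack([a,b]),(798,361),interpolation=3))
"
```

```text
t 4.9 tray [10.6  0. ] z 67.6 yaw-tray -0.04 rot [-1.7996e+02 -5.0000e-02 -1.8170e+01] F [-0.6  1.3 -1.3] w 20.0
```

View pics/c.png

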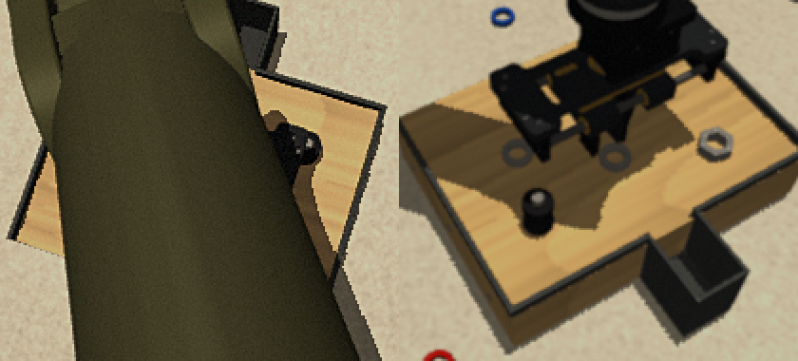

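>>> {"op": "send_rows", "data": {
  "plan": [
    [20,8,0,0,0,0,0],
    [20,10,0,0,0,0,0],
    [20,10,0,0,0,0,0],
    [20,10,0,0,0,0,0],
    [20,10,0,0,0,0,0],
    [20,10,0,0,0,0,0],
    [20,6,0,0,0,0,0],
    [14,0,0,0,0,0,0],
    [14,0,0,0,0,0,0]
  ]
}}

```text
time_s: 5.9
tool_pos: [0.5974, 0.034, 0.0674]
tool_rot: [180.0, 0.0, -18.1]
force: [-1.1, 0.0, -0.5]
grip_width: 0.0149
```

```bash
python3 -c "
from h import *
st()
p=np.load('tray.npy');M=np.array([[np.cos(p[2]),np.sin(p[2])],[-np.sin(p[2]),np.cos(p[2])]])
print(M@(ray('scene',(293.7,192.6),.071)[:2]-p[:2])*1000)
im=env.read_camera('scene'); cv2.imwrite('pics/d_scene.png',im[:,:,::-1])
for r in env.regions_of('scene','ring1'):
    vv,uu=np.nonzero(r['region']); print(round(r['confidence'],2),r['rect'],(M@(ray('scene',((r['rect'][0]+r['rect'][2])/2,(r['rect'][1]+r['rect'][3])/2),.069)[:2]-p[:2])*1000).round(1))
b=im[110:300,180:390,::-1]
cv2.imwrite('pics/d.png',cv2.resize(b,(630,570),interpolation=3))
"
```

```text
t 5.9 tray [72.8  0.1] z 67.4 yaw-tray 0.02 rot [ 1.7999e+02  3.0000e-02 -1.8110e+01] F [-1.1  0.  -0.5] w 14.9
[34.88831122 -1.27410214]
0.58 [308.2, 208.8, 325.3, 227.3] [97.2  3.2]
0.55 [191.6, 295.5, 214.7, 311.2] [ 130.5 -224.5]
0.54 [234.6, 180.7, 252.4, 200.3] [-15.7 -73.9]
```

View pics/d.png

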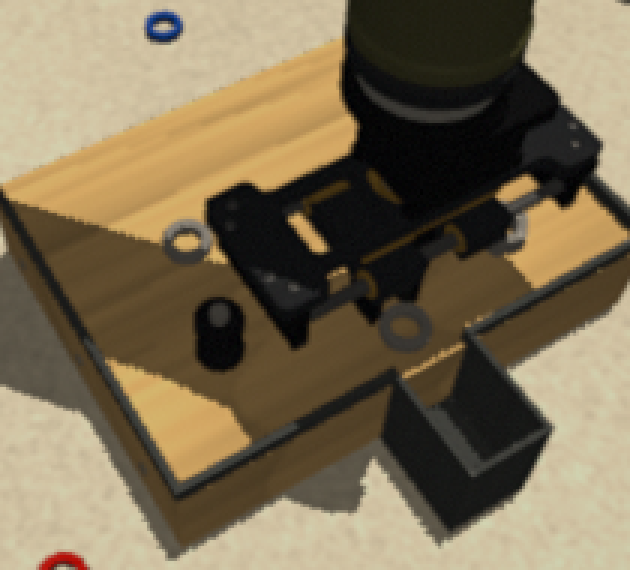

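>>> {"op": "send_rows", "data": {
  "plan": [
    [14,8,0,0,0,0,0],
    [14,8,0,0,0,0,0],
    [14,8,0,0,0,0,0],
    [14,6,0,0,0,0,0],
    [14,3,0,0,0,0,0],
    [14,0,0,0,0,0,0]
  ]
}}

```text
time_s: 6.6
tool_pos: [0.6294, 0.0235, 0.0674]
tool_rot: [-180.0, -0.0, -18.1]
force: [-0.5, -0.9, -0.8]
grip_width: 0.0139
```

```bash
python3 -c "
from h import *
st()
im=env.read_camera('scene'); cv2.imwrite('pics/e_scene.png',im[:,:,::-1])
b=im[110:300,180:390,::-1]
cv2.imwrite('pics/e.png',cv2.resize(b,(630,570),interpolation=3))
"
```

```text
t 6.6 tray [1.066e+02 1.000e-01] z 67.4 yaw-tray -0.01 rot [-1.7999e+02 -1.0000e-02 -1.8140e+01] F [-0.5 -0.9 -0.8] w 13.9
```

View pics/e.png

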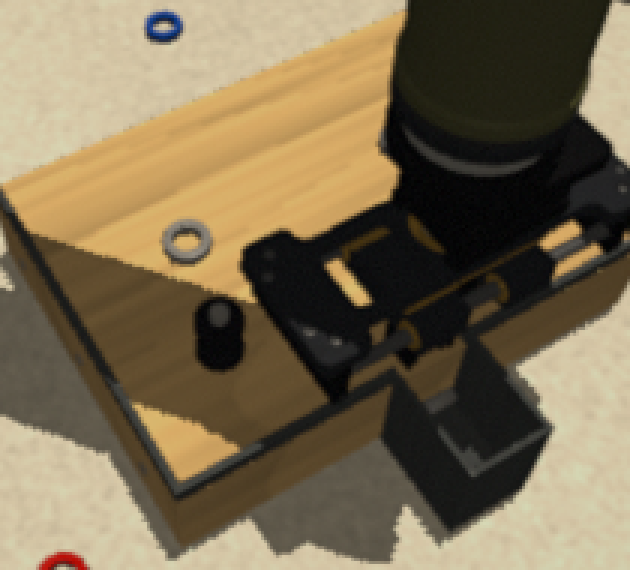

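>>> {"op": "send_rows", "data": {
  "plan": [
    [14,-10,0,-10,0,0,0],
    [20,0,0,-35,0,0,0],
    [20,0,0,-35,0,0,0],
    [20,-35,-25,0,0,0,0],
    [20,-35,-25,0,0,0,0],
    [20,-35,-26,0,0,0,0],
    [20,-35,-26,0,0,0,0],
    [20,0,0,0,0,0,0.1466],
    [20,0,0,0,0,0,0.1466],
    [20,0,0,0,0,0,0.1466],
    [20,0,0,0,0,0,0.1466],
    [20,0,0,0,0,0,0.1466]
  ]
}}

```text
time_s: 7.85
tool_pos: [0.5131, 0.1633, 0.1324]
tool_rot: [178.1, 0.5, -41.5]
force: [0.5, -0.2, -0.5]
grip_width: 0.0202
```

>>> {"op": "send_rows", "data": {
  "plan": [
    [20,0,0,0,0,0,0],
    [20,0,0,35,0,0,0]
  ]
}}

```text
time_s: 8.05
tool_pos: [0.5159, 0.1663, 0.1014]
tool_rot: [178.6, 0.2, -41.1]
force: [-0.3, 0.5, -0.1]
grip_width: 0.0199
```

```bash
python3 -c "
from h import *
q,y=st(); print(to(q,y,-43.6,101.9))
p=np.load('tray.npy');M=np.array([[np.cos(p[2]),np.sin(p[2])],[-np.sin(p[2]),np.cos(p[2])]])
im=env.read_camera('scene')
for r in env.regions_of('scene','ring1'):
    print(round(r['confidence'],2),r['rect'],(M@(ray('scene',((r['rect'][0]+r['rect'][2])/2,(r['rect'][1]+r['rect'][3])/2),.069)[:2]-p[:2])*1000).round(1))
"
```

```text
t 8.05 tray [-45.8 100.5] z 101.4 yaw-tray -23.0 rot [ 1.7858e+02  1.6000e-01 -4.1130e+01] F [-0.3  0.5 -0.1] w 19.9
[ 1.5 -2.2]
0.78 [190.3, 294.1, 212.9, 312.5] [ 129.3 -226.4]
0.71 [303.2, 146.2, 322.3, 166.3] [-17.9  78.1]
0.64 [234.7, 180.2, 249.0, 200.7] [-17.3 -76.3]
0.53 [227.5, 116.6, 243.1, 126.0] [-176.5   -1.7]
0.42 [325.3, 249.2, 336.2, 258.9] [162.3 -17.3]
```

```bash
python3 -c "
from h import *
st(); print(np.round(env.get_obs()['qpos'],1))"
```

```text
t 8.15 tray [-51.2  95.2] z 93.8 yaw-tray -23.09 rot [177.71   0.69 -41.22] F [-0.9 -0.2 -1.3] w 19.9
[ -16.    12.3   -5.5  106.2    1.8   63.9 -153.4]
```

>>> {"op": "send_rows", "data": {
  "plan": [
    [20,0,0,-30,0,0,0],
    [20,0,0,-20,0,0,-0.14],
    [20,0,0,0,0,0,-0.14],
    [20,0,0,0,0,0,-0.14],
    [20,0,0,0,0,0,-0.14],
    [20,0,0,0,0,0,-0.14],
    [20,0,0,0,0,0,-0.14],
    [20,0,0,0,0,0,-0.14],
    [20,0,0,0,0,0,-0.14],
    [20,0,0,0,0,0,-0.14],
    [20,0,0,0,0,0,-0.14],
    [20,0,0,0,0,0,-0.14]
  ]
}}

```text
time_s: 9.35
tool_pos: [0.5143, 0.1637, 0.1482]
tool_rot: [-179.6, 1.9, 47.2]
force: [-0.1, -0.7, -0.7]
grip_width: 0.02
```

>>> {"op": "send_rows", "data": {
  "plan": [
    [20,0,0,0,0,0,-0.14],
    [20,0,0,0,0,0,-0.14],
    [20,0,0,0,0,0,-0.14],
    [20,0,0,0,0,0,-0.14],
    [20,0,0,0,0,0,-0.14],
    [20,0,0,0,0,0,-0.14],
    [20,0,0,0,0,0,-0.14],
    [20,0,0,0,0,0,-0.14],
    [20,0,0,0,0,0,0],
    [20,0,0,0,0,0,0]
  ]
}}

```text
time_s: 10.35
tool_pos: [0.5145, 0.1635, 0.1477]
tool_rot: [-178.1, 0.5, 110.8]
force: [-0.6, 0.2, 0.5]
grip_width: 0.0199
```

```bash
cat >> h.py <<'E'
def fix(x,y,h,z=.0675):  # tool shift (mm) and turn (rad) to reach upright pose, tray xy and heading h (deg, tool x in tray)
    p=np.load('tray.npy'); o=env.get_obs(); Rm=R.from_euler('xyz',o['tool_rot'],degrees=True)
    c,s=np.cos(p[2]),np.sin(p[2]); w=np.array([p[0]+(c*x-s*y)/1000,p[1]+(s*x+c*y)/1000,z])
    print('shift',(Rm.inv().apply(w-o['tool_pos'])*1000).round(1),'turn',(Rm.inv()*R.from_euler('xyz',[180,0,h+np.degrees(p[2])],degrees=True)).as_rotvec().round(3))
E
python3 -c "
from h import *
st(); print(np.round(env.get_obs()['qpos'],1)); fix(-43.6,101.9,138)"
```

```text
t 10.35 tray [-46.2  97.3] z 147.7 yaw-tray 128.94 rot [-178.1     0.51  110.81] F [-0.6  0.2  0.5] w 19.9
[ -4.7  10.3 -17.9 102.3   3.8  69.8  -2.9]
shift [ 2.6  7.6 79.9] turn [-0.034  0.006 -0.158]
```

>>> {"op": "send_rows", "data": {
  "plan": [
    [20,0,0,0,-0.017,0.003,-0.08],
    [20,0,0,0,-0.017,0.003,-0.078],
    [20,0,0,0,0,0,0],
    [20,1,5,0,0,0,0],
    [20,0,0,30,0,0,0],
    [20,0,0,20,0,0,0],
    [20,0,0,0,0,0,0]
  ]
}}

```text
time_s: 11.05
tool_pos: [0.5161, 0.1668, 0.0939]
tool_rot: [-179.6, -0.1, 120.0]
force: [-0.8, 0.3, -0.3]
grip_width: 0.0202
```

```bash
python3 -c "
from h import *
st(); fix(-43.6,101.9,138)"
```

```text
t 11.05 tray [-45.7 101. ] z 93.9 yaw-tray 138.11 rot [-1.7962e+02 -8.0000e-02  1.1998e+02] F [-0.8  0.3 -0.3] w 20.2
shift [-1.   2.2 26.3] turn [-0.007 -0.001  0.002]
```

>>> {"op": "send_rows", "data": {
  "plan": [
    [20,-1,2,10,-0.007,0,0],
    [20,0,0,10,0,0,0],
    [20,0,0,6,0,0,0],
    [20,0,0,0,0,0,0],
    [20,-6,0,0,0,0,0],
    [20,-6,0,0,0,0,0],
    [20,-8,0,0,0,0,0],
    [20,-8,0,0,0,0,0],
    [20,-8,0,0,0,0,0],
    [20,-8,0,0,0,0,0],
    [20,0,0,0,0,0,0]
  ]
}}

```text
time_s: 12.15
tool_pos: [0.5433, 0.1275, 0.0707]
tool_rot: [179.6, 0.1, 119.9]
force: [0.8, -0.8, 0.0]
grip_width: 0.0197
```

```bash
cat >> h.py <<'E'
def rings():
    p=np.load('tray.npy');M=np.array([[np.cos(p[2]),np.sin(p[2])],[-np.sin(p[2]),np.cos(p[2])]])
    im=env.read_camera('scene')
    for q in ['ring1','nut','standoff']:
      for r in env.regions_of('scene',q):
        t=r['rect'];print(q,round(r['confidence'],2),np.round(t),(M@(ray('scene',((t[0]+t[2])/2,(t[1]+t[3])/2),.069)[:2]-p[:2])*1000).round(1))
    return im
E
python3 -c "
from h import *
q,y=st(); a=np.radians(y);print('ring expected',q-20.7*np.array([np.cos(a),np.sin(a)])); rings()"
```

```text
t 12.15 tray [-7.6 72.1] z 70.7 yaw-tray 138.08 rot [1.7965e+02 6.0000e-02 1.1995e+02] F [ 0.8 -0.8  0. ] w 19.7
ring expected [ 7.77017131 58.27325624]
ring1 0.58 [306. 163. 320. 181.] [13.2 55.9]
ring1 0.56 [191. 295. 213. 311.] [ 129.4 -225.9]
ring1 0.54 [324. 248. 338. 260.] [162.4 -16.9]
ring1 0.44 [233. 182. 250. 200.] [-16.3 -77.1]
nut 0.55 [337. 175. 357. 198.] [71.8 88.3]
standoff 0.85 [241. 211. 262. 233.] [ 47.8 -94.7]
```

>>> {"op": "send_rows", "data": {
  "plan": [
    [20,0,0,3,0.006,0,0],
    [20,-6,0,0,0,0,0],
    [20,-8,0,0,0,0,0],
    [20,-8,0,0,0,0,0],
    [20,-8,0,0,0,0,0],
    [20,-8,0,0,0,0,0],
    [20,-8,0,0,0,0,0],
    [20,-8,0,0,0,0,0],
    [20,-8,0,0,0,0,0],
    [20,-8,0,0,0,0,0],
    [20,-6,0,0,0,0,0],
    [20,0,0,0,0,0,0]
  ]
}}

```text
time_s: 13.55
tool_pos: [0.5811, 0.0622, 0.0676]
tool_rot: [180.0, 0.0, 120.0]
force: [0.5, -0.1, -0.0]
grip_width: 0.02
```

```bash
python3 -c "
from h import *
q,y=st(); a=np.radians(y);print('ring expected',q-20.7*np.array([np.cos(a),np.sin(a)])); im=rings()
cv2.imwrite('pics/f.png',cv2.resize(im[110:300,180:390,::-1],(630,570),interpolation=3))"
```

```text
t 13.55 tray [48.6 21.8] z 67.6 yaw-tray 138.12 rot [1.8000e+02 5.0000e-02 1.1999e+02] F [ 0.5 -0.1 -0. ] w 20.0
ring expected [63.97267201  7.96334105]
ring1 0.69 [190. 295. 211. 311.] [ 128.  -227.8]
ring1 0.68 [227. 115. 246. 127.] [-175.5    1.6]
ring1 0.51 [233. 183. 251. 202.] [-13.7 -77.7]
ring1 0.49 [297. 192. 319. 212.] [62.8  9.6]
ring1 0.44 [326. 249. 339. 263.] [166.5 -17.1]
nut 0.5 [340. 176. 357. 198.] [73.4 89.6]
standoff 0.94 [241. 209. 263. 232.] [ 45.6 -92.3]
```

View pics/f.png

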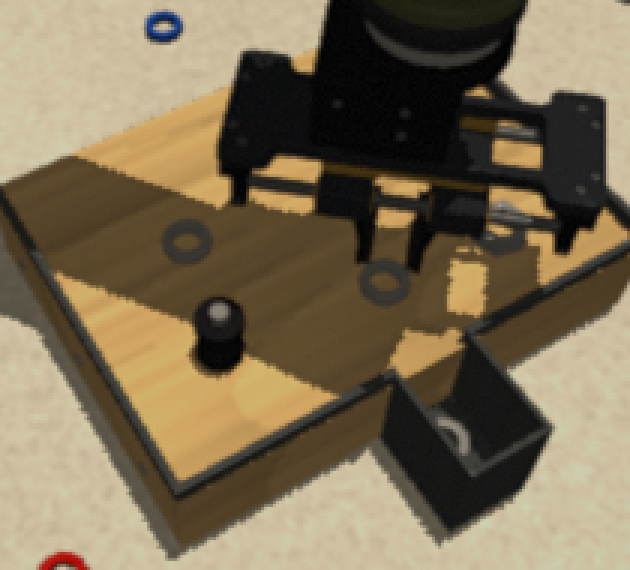

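>>> {"op": "send_rows", "data": {
  "plan": [
    [20,-5,0,0,0,0,0],
    [20,-5,0,0,0,0,0],
    [20,-1,-2.5,0,0,0,-0.122],
    [20,-1,-2.5,0,0,0,-0.122],
    [20,-1,-2.5,0,0,0,-0.122],
    [20,-1,-2.5,0,0,0,-0.122],
    [20,-1,-2.5,0,0,0,-0.122],
    [20,-1,-2.5,0,0,0,-0.122],
    [20,0,0,0,0,0,0]
  ]
}}

```text
time_s: 14.65
tool_pos: [0.5801, 0.039, 0.0676]
tool_rot: [-180.0, 0.0, 162.0]
force: [0.0, -1.0, 0.3]
grip_width: 0.0199
```

```bash
python3 -c "
from h import *
q,y=st(); a=np.radians(y);print('ring expected',q-20.7*np.array([np.cos(a),np.sin(a)])); im=rings(); print(np.round(env.get_obs()['qpos'],1))
cv2.imwrite('pics/g.png',cv2.resize(im[110:300,180:390,::-1],(630,570),interpolation=3))"
```

```text
t 14.65 tray [54.9 -0.5] z 67.6 yaw-tray 180.1 rot [-1.7998e+02  2.0000e-02  1.6197e+02] F [ 0.  -1.   0.3] w 19.9
ring expected [75.60215691 -0.47589253]
ring1 0.77 [296. 202. 316. 220.] [75.9 -4. ]
ring1 0.72 [192. 293. 213. 313.] [ 129.6 -225. ]
ring1 0.66 [225. 115. 244. 126.] [-178.9   -1.3]
ring1 0.6 [329. 250. 333. 258.] [163.1 -17. ]
ring1 0.52 [233. 182. 250. 199.] [-17.9 -76.7]
nut 0.65 [335. 176. 355. 196.] [68.9 86.3]
standoff 0.92 [241. 210. 262. 234.] [ 48.1 -94.7]
[ 10.2  18.5 -19.6 102.6   7.1  60.1  59.9]
```

>>> {"op": "send_rows", "data": {
  "plan": [
    [20,-6,0,0,0,0,0],
    [20,-6,0,0,0,0,0],
    [14,-6,0,0,0,0,0],
    [14,0,0,0,0,0,0],
    [14,0,0,0,0,0,0],
    [14,-8,0.5,0,0,0,0],
    [14,-8,0,0,0,0,0],
    [14,-8,0,0,0,0,0],
    [14,-6,0,0,0,0,0],
    [14,-3,0,0,0,0,0],
    [14,0,0,0,0,0,0]
  ]
}}

```text
time_s: 15.95
tool_pos: [0.6292, 0.0244, 0.0676]
tool_rot: [-180.0, 0.0, 162.0]
force: [-0.7, -0.5, -0.4]
grip_width: 0.0142
```

```bash
python3 -c "
from h import *
q,y=st(); im=rings()
cv2.imwrite('pics/g2.png',cv2.resize(im[110:300,180:390,::-1],(630,570),interpolation=3))"
```

```text
t 15.95 tray [106.1   0.9] z 67.6 yaw-tray 180.12 rot [-1.8000e+02  3.0000e-02  1.6199e+02] F [-0.7 -0.5 -0.4] w 14.2
ring1 0.55 [190. 295. 212. 313.] [ 129.7 -227.1]
ring1 0.54 [319. 244. 338. 257.] [155.5 -16.3]
ring1 0.52 [233. 184. 249. 202.] [-14.1 -80.2]
ring1 0.42 [229. 116. 242. 127.] [-176.2   -0.7]
standoff 0.76 [243. 208. 263. 234.] [ 46.7 -91.2]
```

View pics/g2.png

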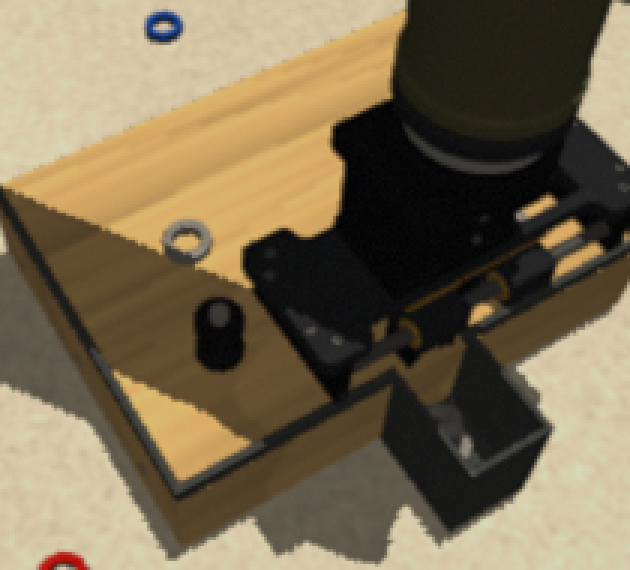

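>>> {"op": "send_rows", "data": {
  "plan": [
    [14,10,0,-10,0,0,0],
    [20,0,0,-35,0,0,0],
    [20,0,0,-35,0,0,0],
    [20,35,-25,0,0,0,0],
    [20,35,-25,0,0,0,0],
    [20,35,-25,0,0,0,0],
    [20,36,-25,0,0,0,0],
    [20,0,0,0,0,0,-0.142],
    [20,0,0,0,0,0,-0.142],
    [20,0,0,0,0,0,-0.142],
    [20,0,0,0,0,0,-0.142],
    [20,0,0,0,0,0,-0.142]
  ]
}}

```text
time_s: 17.35
tool_pos: [0.4535, -0.0233, 0.1484]
tool_rot: [-179.9, 0.0, -156.9]
force: [0.9, 0.5, 0.2]
grip_width: 0.0203
```

>>> {"op": "send_rows", "data": {
  "plan": [
    [20,0,0,30,0,0,0],
    [20,0,0,20,0,0,0],
    [20,0,0,0,0,0,0]
  ]
}}

```text
time_s: 17.65
tool_pos: [0.4513, -0.0233, 0.0958]
tool_rot: [179.9, -0.2, -157.3]
force: [0.7, 0.1, 0.6]
grip_width: 0.0198
```

```bash
python3 -c "
from h import *
st(); fix(-44.9,-98.8,220.7); print(np.round(env.get_obs()['qpos'],1)); im=rings()
cv2.imwrite('pics/i.png',cv2.resize(im[110:300,180:390,::-1],(630,570),interpolation=3))"
```

```text
t 17.65 tray [-48.2 -99.8] z 95.8 yaw-tray -139.15 rot [ 179.89   -0.25 -157.27] F [0.7 0.1 0.6] w 19.8
shift [-3.3 -1.4 28.3] turn [ 0.002 -0.004  0.003]
[ 17.3   1.4 -17.9 118.1   0.5  60.8 112. ]
ring1 0.59 [235. 184. 250. 200.] [-13.5 -77. ]
ring1 0.57 [191. 294. 212. 313.] [ 129.2 -226.3]
nut 0.59 [336. 175. 355. 199.] [71.2 86.1]
standoff 0.86 [243. 210. 263. 236.] [ 50.3 -93.4]
standoff 0.55 [319. 239. 335. 257.] [151.2 -15.9]
```

View pics/i.png

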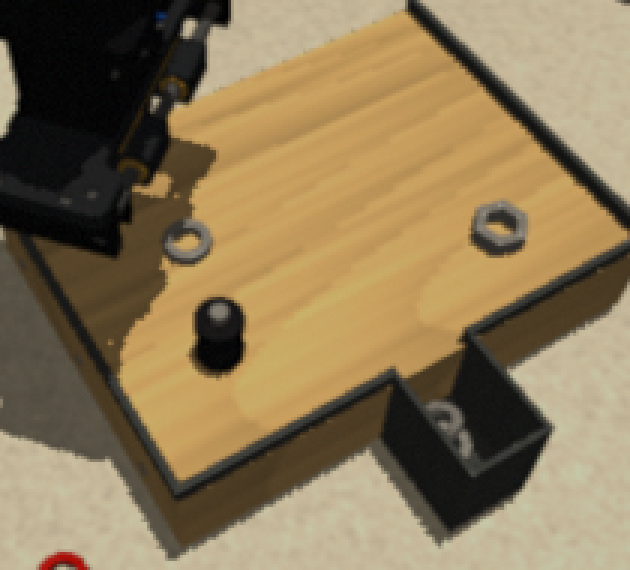

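Two rings now lie in the slot, at (450,430). The third is still on the deck at (187,241), with the fingers behind it.

>>> {"op": "send_rows", "data": {
  "plan": [
    [20,-3,-1,10,0,0,0],
    [20,0,0,10,0,0,0],
    [20,0,0,8,0,0,0],
    [20,0,0,0,0,0,0],
    [20,-6,0,0,0,0,0],
    [20,-6,0,0,0,0,0],
    [20,-8,0,0,0,0,0],
    [20,-8,0,0,0,0,0],
    [20,-8,0,0,0,0,0],
    [20,-8,0,0,0,0,0],
    [20,0,0,0,0,0,0]
  ]
}}

```text
time_s: 18.95
tool_pos: [0.4991, -0.0058, 0.0698]
tool_rot: [-180.0, 0.1, -157.3]
force: [0.1, 0.7, 0.2]
grip_width: 0.0202
```

```bash
python3 -c "
from h import *
q,y=st(); a=np.radians(y);print('ring expected',q-20.7*np.array([np.cos(a),np.sin(a)])); rings()"
```

```text
t 18.95 tray [ -8.2 -68.3] z 69.8 yaw-tray -139.13 rot [-1.8000e+02  6.0000e-02 -1.5725e+02] F [0.1 0.7 0.2] w 20.2
ring expected [  7.49305013 -54.74634581]
ring1 0.51 [188. 293. 215. 312.] [ 127.6 -225.7]
ring1 0.46 [323. 242. 337. 256.] [153.8 -13.1]
ring1 0.45 [254. 188. 268. 206.] [ 12.6 -55.6]
nut 0.67 [336. 176. 356. 198.] [71.3 86.4]
standoff 0.61 [243. 211. 261. 236.] [ 50.4 -95.1]
```

>>> {"op": "send_rows", "data": {
  "plan": [
    [20,0,0,2,0,0,0],
    [20,-6,0,0,0,0,0],
    [20,-8,0,0,0,0,0],
    [20,-8,0,0,0,0,0],
    [20,-8,0,0,0,0,0],
    [20,-8,0,0,0,0,0],
    [20,-8,0,0,0,0,0],
    [20,-8,0,0,0,0,0],
    [20,-8,0,0,0,0,0],
    [20,-8,0,0,0,0,0],
    [20,-4,0,0,0,0,0],
    [20,0,0,0,0,0,0]
  ]
}}

```text
time_s: 20.35
tool_pos: [0.5667, 0.0225, 0.0676]
tool_rot: [-180.0, 0.0, -157.3]
force: [0.7, -0.0, -0.3]
grip_width: 0.0199
```

```bash
python3 -c "
from h import *
q,y=st(); a=np.radians(y);print('ring expected',q-20.7*np.array([np.cos(a),np.sin(a)])); rings()"
```

```text
t 20.35 tray [ 47.3 -20.4] z 67.6 yaw-tray -139.15 rot [-1.8000e+02  2.0000e-02 -1.5728e+02] F [ 0.7 -0.  -0.3] w 19.9
ring expected [62.93981283 -6.89214439]
ring1 0.67 [227. 112. 246. 125.] [-182.     3.6]
ring1 0.63 [319. 240. 335. 256.] [150.7 -16.4]
ring1 0.59 [190. 296. 212. 311.] [ 129.1 -227.6]
ring1 0.5 [177. 121. 396. 292.] [ 50.8 -27.7]
nut 0.65 [336. 177. 356. 196.] [70.5 86.6]
nut 0.49 [173. 121. 397. 294.] [ 52.3 -31.4]
standoff 0.51 [244. 214. 262. 233.] [ 51.3 -93.9]
```

>>> {"op": "send_rows", "data": {
  "plan": [
    [20,-4,0,0,0,0,0],
    [20,-4,0,0,0,0,0],
    [20,-1,2.5,0,0,0,0.119],
    [20,-1,2.5,0,0,0,0.119],
    [20,-1,2.5,0,0,0,0.119],
    [20,-1,2.5,0,0,0,0.119],
    [20,-1,2.5,0,0,0,0.119],
    [20,-1,2.5,0,0,0,0.119],
    [20,0,0,0,0,0,0]
  ]
}}

```text
time_s: 21.45
tool_pos: [0.5783, 0.041, 0.0677]
tool_rot: [180.0, 0.0, 161.8]
force: [0.5, 0.8, 0.3]
grip_width: 0.0201
```

```bash
python3 -c "
from h import *
q,y=st(); a=np.radians(y);print('ring expected',q-20.7*np.array([np.cos(a),np.sin(a)])); im=rings()
cv2.imwrite('pics/j.png',cv2.resize(im[110:300,180:390,::-1],(630,570),interpolation=3))"
```

```text
t 21.45 tray [52.6  0.8] z 67.7 yaw-tray 179.94 rot [1.7999e+02 3.0000e-02 1.6181e+02] F [0.5 0.8 0.3] w 20.1
ring expected [73.27116815  0.771328  ]
ring1 0.67 [297. 199. 318. 220.] [75.2  0. ]
ring1 0.47 [191. 295. 213. 311.] [ 129.  -225.5]
ring1 0.38 [320. 240. 334. 257.] [151.7 -16.4]
nut 0.66 [338. 174. 357. 200.] [73.1 88.8]
standoff 0.73 [242. 212. 265. 234.] [ 51.4 -92.4]
```

View pics/j.png

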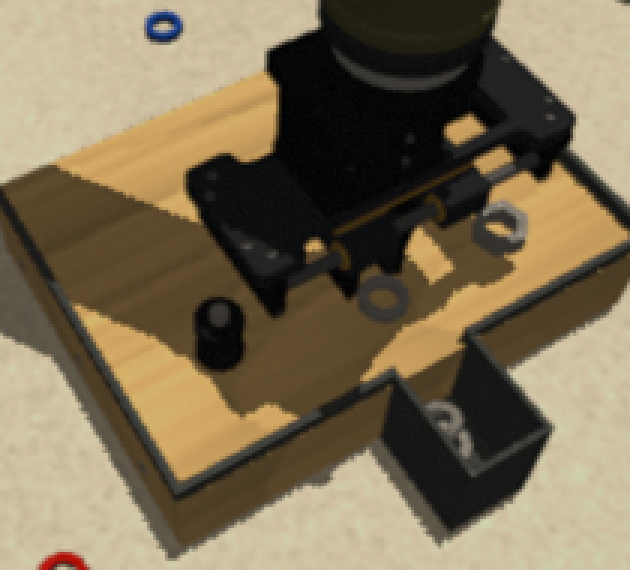

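The third ring is nested between the fingertips at (383,298), in line with the gate. The other two are in the slot.

>>> {"op": "send_rows", "data": {
  "plan": [
    [20,-6,0,0,0,0,0],
    [20,-8,0,0,0,0,0],
    [14,-6,0,0,0,0,0],
    [14,0,0,0,0,0,0],
    [14,0,0,0,0,0,0],
    [14,-8,-0.5,0,0,0,0],
    [14,-8,0,0,0,0,0],
    [14,-8,0,0,0,0,0],
    [14,-6,0,0,0,0,0],
    [14,-3,0,0,0,0,0],
    [14,0,0,0,0,0,0]
  ]
}}

```text
time_s: 22.75
tool_pos: [0.6286, 0.023, 0.0675]
tool_rot: [-180.0, 0.0, 161.8]
force: [0.4, -0.3, 0.7]
grip_width: 0.0139
```

>>> {"op": "send_rows", "data": {
  "plan": [
    [14,0,0,0,0,0,0],
    [14,10,0,-10,0,0,0],
    [14,10,0,-35,0,0,0],
    [14,10,0,-40,0,0,0],
    [14,30,0,-40,0,0,0],
    [14,40,0,0,0,0,0],
    [14,40,0,0,0,0,0],
    [14,0,0,0,0,0,0]
  ]
}}

```text
time_s: 23.55
tool_pos: [0.4901, 0.0696, 0.1934]
tool_rot: [-179.9, -0.1, 162.0]
force: [-0.1, -0.7, -0.0]
grip_width: 0.0138
```

```bash
python3 -c "
from h import *
q,y=st(); im=rings()
cv2.imwrite('pics/k.png',cv2.resize(im[110:300,180:390,::-1],(630,570),interpolation=3))"
```

```text
t 23.55 tray [-40.2   0.5] z 193.4 yaw-tray 180.17 rot [-1.7993e+02 -6.0000e-02  1.6205e+02] F [-0.1 -0.7 -0. ] w 13.8
ring1 0.64 [320. 239. 336. 257.] [151.8 -14. ]
ring1 0.54 [190. 292. 212. 313.] [ 128.1 -226.7]
nut 0.77 [337. 176. 356. 197.] [69.9 87.4]
standoff 0.68 [241. 210. 261. 235.] [ 48.4 -95.4]
```

View pics/k.png

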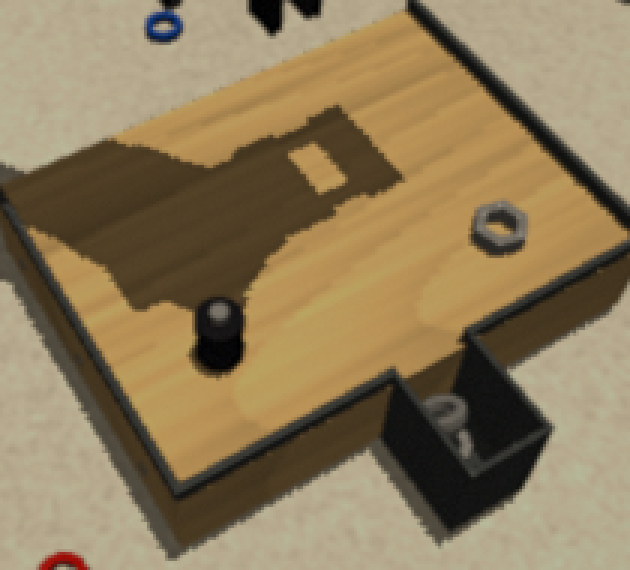

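The deck holds only the nut and the standoff, and all three rings are low in the slot. I'll let things settle, then hand in.

>>> {"op": "send_rows", "data": {
  "plan": [
    [14,0,0,0,0,0,0],
    [14,0,0,0,0,0,0],
    [14,0,0,0,0,0,0],
    [14,0,0,0,0,0,0],
    [14,0,0,0,0,0,0]
  ]
}}

```text
time_s: 24.25
tool_pos: [0.4952, 0.067, 0.1925]
tool_rot: [-180.0, -0.0, 161.8]
force: [-0.6, -0.0, 1.3]
grip_width: 0.0144
```

```bash
python3 -c "
from h import *
st(); env.sign_off()"
```

```text
t 24.25 tray [-34.5  -0.4] z 192.5 yaw-tray 179.91 rot [-1.7999e+02 -1.0000e-02  1.6178e+02] F [-0.6 -0.   1.3] w 14.4
the job is handed in; nothing more can be done
```

I swept the three steel rings one at a time through the gate, cradled between the slightly open fingertips, and each dropped into the slot before the next followed. I handed the job in at 24.3 s of the 72 s allowed.

- **Final picture:** no rings are left on the deck. All three appear to lie low in the slot, but they overlap there, so I inferred the count of three from the empty deck and never saw three separate rings.
- **Nut and standoff:** the final camera readings match the starting ones to within a few millimetres, about the scatter of the readings. The red and blue look-alikes were not touched.
- **Arm:** it finished raised, with the fingertips about 190 mm above the table, and the force readings showed only noise.

**What disagreed or went wrong:**
- The two cameras disagreed by 4–5 mm in tray x for the rings and the nut. I used the average, and the pushes fitted it.
- While lining up for the second ring, the last joint came within a degree of its limit. I turned the gripper the other way and pushed with its opposite side from then on.

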